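# Open the pump head for a new tube

## Robot

A 6-joint arm with a two-finger parallel gripper is mounted at the origin on a cart in front of the work surface, level with it; the furniture and walls round the work are solid. World frame = base frame: x ahead of the robot, y to its left, z up, the work surface at z = 0. Lengths are in m, angles in rad, forces in N, time in s.
With the tool pointing down it reaches from about 0.4 to 0.825 m from the base axis. Payload 7 kg.
Tool frame: the origin (TCP) lies midway between the tips of the shut fingers; the grasp point (between the pads) lies 19 mm behind it (ctrl.hold_point_z is the distance from the TCP to the grasp point, in m); z points along the fingers, y is the line along which they close (so a half turn about z gives the same grasp; the last joint's range is limited). The gripper opens to 88 mm and grips with 3 to 60 N. Pads are 19 mm wide; open, the fingers measure 130 mm over their backs; the gripper's body (78 mm by 193 mm) begins 47 mm behind the grasp point.
Start: joints at [-0.846, 0.359, 0.012, 0, -1.224, -0.288], TCP at [0.286, -0.612, 0.227] pointing down, gripper open.
Joint ranges: [-3.07, 3.07], [-1.43, 2.12], [-1.02, 1.25], [-3.03, 1.67], [-3.05, -0], [-3.03, 3.03]. Speed limits (rad/s): [2.39, 2.39, 3.01, 3.14, 3.14, 3.14].

## Interface

Orientations are given as a unit quaternion [w, x, y, z].
In Python, from rig import ctrl gives the robot as it stands.
- The arm moves only by the shell command python3 -m jog 'ROWS' [FORCE]. ROWS is JSON, a list of rows, each a list of 7 numbers: the shift along the world's x, y, z as a fraction of full scale, then the turn, a rotation vector about the world's x, y, z as a fraction of full scale, then the opening, from 0 (shut) to 1 (fully open). In form: [[dx, dy, dz, wx, wy, wz, claw], ...]. A call has exactly 10 rows; each row shifts and turns the commanded pose from where the row before left it; what a row does not reach is not made up. Full scale, the value 1, is 0.04 m for a shift and 6 degrees for a turn. A row lasts 1/12 s, in which the tool goes at most 41.7 mm and 7.16 degrees, less where a joint would pass 70% of its speed; a pose out of reach is approached as far as the arm can. A call with a number of a shift or a turn outside -1 to 1 is refused whole. A call with a gripper value outside its range is refused whole. The fingers move at their own pace and stop on an object; FORCE is the grip in N (left out, the last holds). Time passes only in rows, so rows that do not move let the fingers close, or fill a call up. It gives the time, the measured TCP pose, the force, the opening and the grip force at its end, in the units of the state.
- ctrl.read_state(): the state, without advancing time (a new reading comes with each control period).
- ctrl.get_image(name): name is "scene" or "top" or "wrist"; returns a dict with "frame" (384x512x3 uint8, blue, green, red), "fx", "fy", "cx", "cy" (pixels), "R" (3x3) and "t" (3): a world point X has camera coordinates R X + t; the wrist camera has in their place "hand_eye" (4x4, takes a point from camera to tool coordinates, whose origin is the TCP and whose axes are the flange's). Camera axes: x right, y down, z forward; pixel columns grow to the right and rows downward; lengths in m; the calibration is good to about 2 mm. A picture is of the moment at which its call begins: read the wrist's pose just before it. There is no depth.
- ctrl.finish_job(): hands the job in; it is judged then, once.
Trained networks look in a picture, given as the dict that the camera call returned (one of the last four; its "shot" number tells which), for a name from the list of things; names that differ only in an ending like _2 or _b are one class to them, and where a whole thing is asked for, a point or a joint stands for the part that bears it (a point fixed in the world has none). Each returns a list of dicts, best first, with "p" (0 to 1); they miss things now and then, are a little off and sometimes report something else, mostly with a low value. They report only what shows in the picture. A call takes as long as a camera call.
- ctrl.recognise(picture, thing): "position" ([column, row] in pixels, amid what is visible of it).
- ctrl.silhouettes(picture, thing): "pixels" (384x512 bool, what is visible of it) and "position" ([column, row] in pixels, amid what is visible of it).
The state is a dict: "t": time; "qpos": joint angles; "dq": joint speeds; "tau": joint torques, N m; "position": TCP position; "orientation": TCP orientation; "ft_force": force on the tool from outside, world axes, zero at the start; "wrist_torque": the same for the moment, N m; "grip_width": finger opening in m; "grip_force": force on a finger pad.
Only numpy, scipy, OpenCV 4.12 (cv2) and the standard library are available. Lean on these libraries where they do the work, as an engineer would, in place of code of your own. Each camera call takes 0.05 s, during which the arm holds its last target. There are 200 camera calls.

## Task

The peristaltic pump on the bench must be readied for a new tube. First turn its grey dial until the white pointer points at the red index flag and let go of the dial; then swing the blue sprung pressure arm by its black upright post out to the right, away from the rollers, past the ratchet click and fully back to its rubber stop. The click alone leaves it only part open, so finish with the fingers still on the arm, holding it fully back; leave the timer, the dishes and the pen where they are.

Things in the scene. Friction and masses are not known exactly. Their poses are not given: they have to be found in the camera images.
- pump: Bench-top peristaltic pump, fixed: white case, grey top, 200 (x) x 280 (y) x 60 mm high. Origin: centre of its underside; its front with the display faces its own -x, turned up to 0.25 rad. On its top, in its own frame: dial axis at (-35, 80) mm, roller head (60 mm across, up to 77 mm above the table) at (-10, -30) mm, pivot of the pressure arm at (50, -85) mm.
- dial_knob: Grey dial on the pump, turning about the vertical; stays where it is left (friction 0.05 N m). Origin on its axis, 60 mm above the table; its own -x points along the white pointer. Round skirt 50 mm across up to 75 mm above the table; on it a bar grip 46 mm long (along its own x), 12 mm thick, its top 104 mm above the table.
- dial (a joint): Angle of the dial (rad), positive counter-clockwise seen from above, range -1.5 to 1.5; at 0 the pointer points to the pump's own -x. It starts clockwise of the flag, 0.5 to 1.4 rad away.
- pointer_tip (a point): Tip of the dial's white pointer, 34 mm from the dial axis, 65 mm above the table.
- index_flag: Red index flag, a flat block 10 mm wide fixed at the rim of the dial's black scale, from 34 to 46 mm from the dial axis; somewhere else on the scale each time. Origin on the dial axis, 63.5 mm above the table; its own -x points from the axis to the middle of the flag.
- flag_inner (a point): Middle of the flag's inner edge, 34 mm from the dial axis, 65 mm above the table: where the pointer tip must come.
- press_arm (a joint): Angle of the pressure arm (rad): 0 at rest by the rollers (pointing from the pivot to the pump's own -x), growing counter-clockwise from above as the post swings to the right, away from the rollers; a rubber stop ends it at 0.80. A spring drives it back: 2.5 N at the post at 0, rising to 7 N at the stop.
- press_lever: The blue arm with orange shoe and black post. Origin on the pivot's axis, 60 mm above the table; its own -x points along the arm to the post. Bar 15 mm wide, 66 to 76 mm above the table. The post stands 120 mm from the pivot, upright, round, 16 mm across (19 mm collar at its foot up to 80 mm), from 76 to 142 mm above the table.
- post_top (a point): Top centre of the black post, 142 mm above the table, 120 mm from the pivot.
- timer: White digital timer, 66 x 62 x 18 mm, loose, in front of the pump. Origin: centre of its underside. Leave it alone.
- dish: Clear 60 mm dish, 16 mm high, loose, left of the pump. Origin: centre of its underside. Leave it alone.
- small_dish: Clear 36 mm dish, 12 mm high, loose, right of the pump. Origin: centre of its underside. Leave it alone.
- pen: White marker pen with red cap, 128 mm long, 12 mm thick, loose, in front of the pump. Origin: centre of its underside. Leave it alone.
- pawl_knob (a point): Small red knob on the brass pawl slider of the ratchet, behind the rollers. As the arm opens, the pawl rides up a tooth from about 0.1 to 0.35 rad (about 1.5 N more at the post) and clicks in behind it at about 0.5 rad; let go beyond that, the arm springs back only to about 0.5. Need not be touched.

How it is judged:
By the outcome, as a careful person would: the job done as asked, in the order asked, and still so for the second after the job is handed in, while the arm keeps its last pose, push and grip.
It also fails if it takes over 48 s, if anything falls off the work surface, if the arm or the gripper's body presses on something with over 40 N, if the wrist force passes 120 N, or if a joint passes its speed limit or range.

## Working session

There is one attempt and no reset: what is moved stays moved. The work goes in short steps, Python scripts to look and compute and a shell command to move; the robot and the scene stay as the last step left them, time stands still between calls to the robot, and variables do not carry over. Pictures are saved under pics/ and viewed, at most 10 in all, crops included, and the job is handed in when it is done.

```bash
mkdir -p pics; ls
cat > h.py <<'E'
import numpy as np,cv2
from rig import ctrl
def ray(im,p):
    R=np.array(im["R"]);t=np.array(im["t"])
    d=R.T@np.array([(p[0]-im["cx"])/im["fx"],(p[1]-im["cy"])/im["fy"],1]);return -R.T@t,d
def atz(im,p,z):
    o,d=ray(im,p);return o+d*(z-o[2])/d[2]
def proj(im,X):
    c=np.array(im["R"])@np.array(X)+np.array(im["t"]);return np.array([im["fx"]*c[0]/c[2]+im["cx"],im["fy"]*c[1]/c[2]+im["cy"]])
E
python3 - <<'E'
from h import *
s=ctrl.read_state();print({k:np.round(v,3) for k,v in s.items()},ctrl.hold_point_z)
Z=dict(pointer_tip=.065,flag_inner=.065,post_top=.142,dial_knob=.1,pump=.06,index_flag=.067,pawl_knob=.08,press_lever=.076)
for n in("top","scene"):
    im=ctrl.get_image(n);cv2.imwrite(f"pics/{n}0.png",im["frame"])
    print(n,im["fx"],np.round(ray(im,(256,192)),3).tolist())
    for k,z in Z.items():
        r=ctrl.recognise(im,k)
        print(k,[(np.round(a["position"],1).tolist(),round(a["p"],2),np.round(atz(im,a["position"],z),4).tolist()) for a in r[:2]])
E
```

```text
pics
{'t': np.float64(0.0), 'qpos': array([-0.846,  0.359,  0.011, -0.   , -1.224, -0.288]), 'dq': array([-0.   ,  0.   , -0.001,  0.001,  0.001,  0.001]), 'tau': array([ 0.0000e+00, -5.8272e+01,  2.9305e+01,  6.9970e+00,  7.0000e-03,
       -0.0000e+00]), 'position': array([ 0.285, -0.611,  0.226]), 'orientation': array([-0.   , -0.217,  0.976,  0.001]), 'ft_force': array([-0.14 , -1.031,  0.119]), 'wrist_torque': array([ 0.056,  0.001, -0.003]), 'grip_force': np.float64(0.0), 'grip_width': np.float64(0.088)} 0.0188
top 407.90078818984176 [[0.431, -0.02, 1.132], [0.081, -0.009, -0.997]]
pointer_tip [([208.8, 207.4], 0.77, [0.4799, 0.0949, 0.065])]
flag_inner []
post_top [([269.4, 191.5], 0.8, [0.5117, -0.0615, 0.142])]
dial_knob [([209.0, 210.2], 0.58, [0.4712, 0.0907, 0.1])]
pump [([239.6, 190.7], 0.94, [0.5223, 0.0136, 0.06])]
index_flag []
pawl_knob [([280.5, 244.2], 0.52, [0.3806, -0.0891, 0.08])]
press_lever [([267.6, 188.3], 0.91, [0.5255, -0.0598, 0.076])]
scene 385.2786374965859 [[-0.049, 0.578, 0.853], [0.531, -0.517, -0.672]]
pointer_tip [([246.9, 229.3], 0.5, [0.4867, 0.0983, 0.065])]
flag_inner []
post_top [([276.7, 186.3], 0.69, [0.487, -0.0247, 0.142]), ([319.0, 222.5], 0.51, [0.3161, 0.0068, 0.142])]
dial_knob [([246.1, 227.3], 0.62, [0.4695, 0.116, 0.1])]
pump [([256.1, 218.1], 0.57, [0.5011, 0.0472, 0.06])]
index_flag []
pawl_knob []
press_lever [([275.0, 189.5], 0.76, [0.5309, -0.0663, 0.076])]
```

View pics/top0.png

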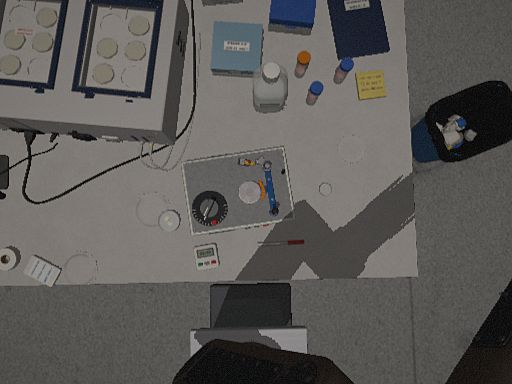

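View pics/scene0.png

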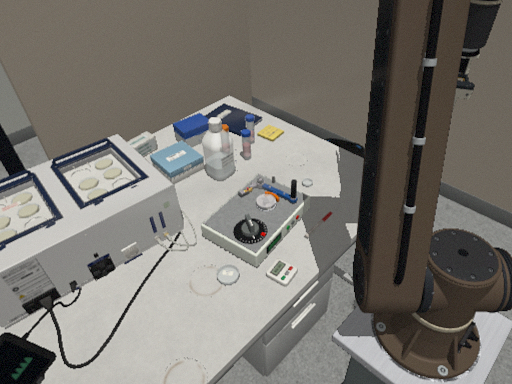

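The top view shows the pump with corners near (183,161), (285,147), (294,214) and (192,234). The dial is near (209,208), the red flag near (214,222) and the post near (274,211). I'll enlarge this area.

Run:
```python
from h import *
im=ctrl.get_image("top");f=im["frame"]
c=cv2.resize(f[140:240,175:305],None,fx=6,fy=6,interpolation=cv2.INTER_CUBIC);cv2.imwrite("pics/c1.png",c)
s=ctrl.silhouettes(im,"pump")[0]["pixels"].astype(np.uint8)
for n in("press_lever","dial_knob"):
    for r in ctrl.silhouettes(im,n)[:1]: s|=r["pixels"].astype(np.uint8)
s=cv2.morphologyEx(s,cv2.MORPH_CLOSE,np.ones((9,9)))
cs=max(cv2.findContours(s,0,2)[0],key=cv2.contourArea)
r=cv2.boxPoints(cv2.minAreaRect(cs));P=np.array([atz(im,p,.06) for p in r]);print(r.round(1).tolist(),P.round(3).tolist(),P.mean(0),np.linalg.norm(P-np.roll(P,1,0),axis=1))
h=cv2.cvtColor(f,cv2.COLOR_BGR2HSV);m=((h[...,0]<8)|(h[...,0]>172))&(h[...,1]>150)&(h[...,2]>80)
n,l,st,ce=cv2.connectedComponentsWithStats(m.astype(np.uint8))
for i in range(1,n):
    if 180<ce[i][0]<300 and 140<ce[i][1]<240: print("red",ce[i].round(1),st[i][4],atz(im,ce[i],.067).round(4))
```

```text
[[179.8000030517578, 162.0], [283.5, 145.6999969482422], [295.29998779296875, 220.5], [191.60000610351562, 236.89999389648438]] [[0.602, 0.171, 0.06], [0.64, -0.106, 0.06], [0.44, -0.131, 0.06], [0.404, 0.142, 0.06]] [0.52158489 0.01891309 0.06      ] [0.20038519 0.27859566 0.20091908 0.27484949]
red [249.  161.8] 4 [ 0.5976 -0.013   0.067 ]
red [213.9 222. ] 18 [0.4414 0.082  0.067 ]
red [265. 225.] 3 [ 0.4306 -0.051   0.067 ]
```

View pics/c1.png

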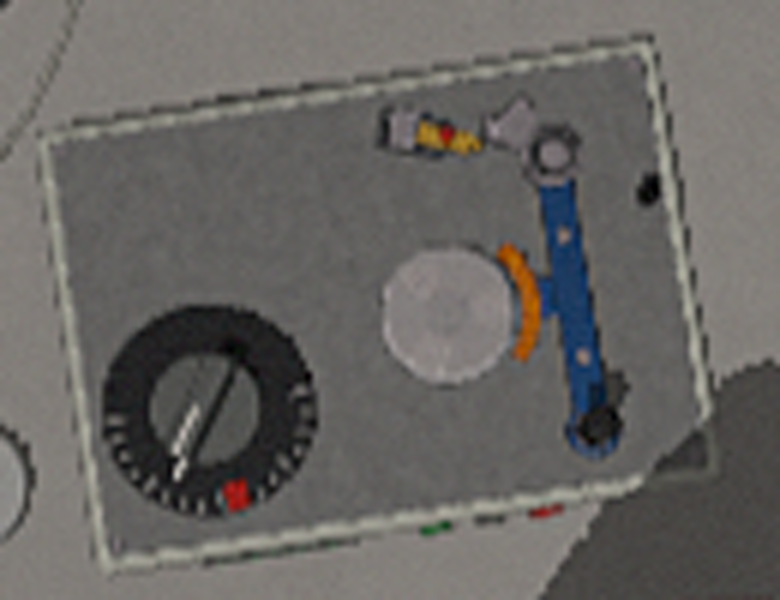

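The crop shows:
- The dial centre is at crop (211,410).
- The white pointer tip is at (178,478), and the flag is at (236,495).
- The pivot is at (552,152), and the post top is at (600,425).

I'll convert these points to world positions.

Run:
```python
from h import *
im=ctrl.get_image("top")
o=lambda a,b:((a+.5)/6-.5+175,(b+.5)/6-.5+140)
A=atz(im,o(211,410),.0635);T=atz(im,o(178,478),.065);F=atz(im,o(236,495),.067);P=atz(im,o(552,152),.08);Q=atz(im,o(600,425),.142);R=atz(im,o(448,315),.077)
b=[atz(im,o(238,348),.104),atz(im,o(190,455),.104)]
an=lambda v:np.degrees(np.arctan2(v[1],v[0]))
for n,v in zip("ATFPQR",(A,T,F,P,Q,R)):print(n,v.round(4))
print("ptr",an(T-A),"bar",an(b[1]-b[0]),b,"flag",an(F-A),"arm",an(Q-P),np.linalg.norm(Q-P),np.linalg.norm((T-A)[:2]),np.linalg.norm((F-A)[:2]))
# pump fit from A,P,R (pump frame), Kabsch
L=np.array([[-35,80],[50,-85],[-10,-30],[-70,-85]])/1000;W=np.array([A,P,R,Q])[:,:2]
l=L-L.mean(0);w=W-W.mean(0);th=np.arctan2((l[:,0]*w[:,1]-l[:,1]*w[:,0]).sum(),(l*w).sum())
M=np.array([[np.cos(th),-np.sin(th)],[np.sin(th),np.cos(th)]]);c=W.mean(0)-M@L.mean(0)
print("yaw",th,"c",c,"fit",(L@M.T+c).round(4).tolist())
```

```text
A [0.4785 0.0926 0.0635]
T [0.4492 0.1072 0.065 ]
F [0.4412 0.0819 0.067 ]
P [ 0.5863 -0.0586  0.08  ]
Q [ 0.4654 -0.0729  0.142 ]
R [ 0.5167 -0.0119  0.077 ]
ptr 153.47839490006854 bar 154.9170692150728 [array([0.50256862, 0.07656197, 0.104     ]), array([0.45802388, 0.09741207, 0.104     ])] flag -164.04454501666785 arm -173.24201169214743 0.13660445685908817 0.03280239499581089 0.038820589978152985
yaw 0.13377874542330867 c [0.52381722 0.01919101] fit [[0.4785, 0.0938], [0.5847, -0.0584], [0.5179, -0.0119], [0.4658, -0.0744]]
```

```bash
R='[[.242,.88,-.045,0,0,-.425,.5],[.242,.88,-.045,0,0,-.425,.5],[.242,.88,-.045,0,0,-.425,.5],[.242,.88,-.045,0,0,-.425,.5],[.242,.88,-.045,0,0,-.425,.5],[.242,.88,-.045,0,0,-.425,.5],[.242,.88,-.045,0,0,-.425,.5],[.242,.88,-.045,0,0,-.425,.5],[.242,.88,-.045,0,0,-.425,.5],[.242,.88,-.045,0,0,-.425,.5]]'; true
python3 -m jog '[[0.242,0.88,-0.045,0,0,-0.425,0.5],[0.242,0.88,-0.045,0,0,-0.425,0.5],[0.242,0.88,-0.045,0,0,-0.425,0.5],[0.242,0.88,-0.045,0,0,-0.425,0.5],[0.242,0.88,-0.045,0,0,-0.425,0.5],[0.242,0.88,-0.045,0,0,-0.425,0.5],[0.242,0.88,-0.045,0,0,-0.425,0.5],[0.242,0.88,-0.045,0,0,-0.425,0.5],[0.242,0.88,-0.045,0,0,-0.425,0.5],[0.242,0.88,-0.045,0,0,-0.425,0.5]]' 20
python3 -m jog '[[0.242,0.88,-0.045,0,0,-0.425,0.5],[0.242,0.88,-0.045,0,0,-0.425,0.5],[0.242,0.88,-0.045,0,0,-0.425,0.5],[0.242,0.88,-0.045,0,0,-0.425,0.5],[0.242,0.88,-0.045,0,0,-0.425,0.5],[0.242,0.88,-0.045,0,0,-0.425,0.5],[0.242,0.88,-0.045,0,0,-0.425,0.5],[0.242,0.88,-0.045,0,0,-0.425,0.5],[0.242,0.88,-0.045,0,0,-0.425,0.5],[0.242,0.88,-0.045,0,0,-0.425,0.5]]'
```

```text
t: 1.98
position: [0.3825, -0.258, 0.2088]
orientation: [0.0, 0.005, 1.0, -0.0]
ft_force: [1.2, 0.2, 0.2]
grip_width: 0.0437
grip_force: 0.0
t: 2.82
position: [0.4793, 0.0944, 0.1909]
orientation: [0.0, 0.226, 0.974, 0.0]
ft_force: [0.1, 0.3, -0.6]
grip_width: 0.0441
grip_force: 0.0
```

```bash
cat >> h.py <<'E'
from scipy.spatial.transform import Rotation as Ro
def wrist():
    s=ctrl.read_state();im=dict(ctrl.get_image("wrist"));q=s["orientation"]
    T=np.eye(4);T[:3,:3]=Ro.from_quat([*q[1:],q[0]]).as_matrix();T[:3,3]=s["position"]
    M=np.linalg.inv(T@np.array(im["hand_eye"]));im["R"]=M[:3,:3];im["t"]=M[:3,3];return im
E
python3 - <<'E'
from h import *
im=wrist();f=im["frame"].copy()
A=[.4785,.093]
print("axis62",proj(im,[*A,.065]),proj(im,[*A,.104]))
for a,z,r,c in((154,.065,.034,(0,255,0)),(196,.065,.034,(255,0,255)),(154,.104,.023,(255,255,0)),(334,.104,.023,(255,255,0))):
    p=proj(im,[A[0]+r*np.cos(np.radians(a)),A[1]+r*np.sin(np.radians(a)),z]);print(p);cv2.circle(f,tuple(int(v) for v in p),3,c,1)
cv2.imwrite("pics/w1.png",f)
E
```

```text
axis62 [255.33497583 187.8152896 ] [255.06178784 198.41885824]
[255.22756206 156.56673738]
[233.80821492 164.82059972]
[254.97205515 174.66572077]
[255.14706774 220.9932997 ]
```

View pics/w1.png

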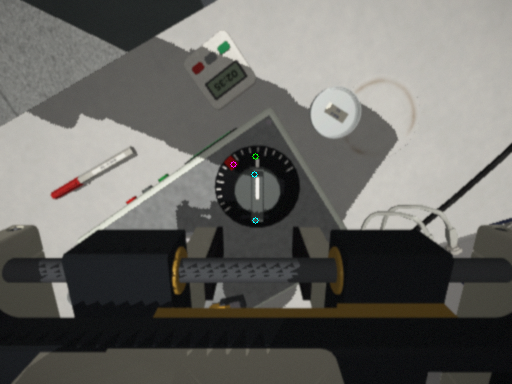

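The overlay matches the wrist view: the bar is at (256,197), the pointer at (255,157) and the flag at (233,163). I'll descend and grip the bar.

```bash
python3 -m jog '[[0,-0.03,-0.3375,0,0,0,0.5],[0,0,-0.3375,0,0,0,0.5],[0,0,-0.3375,0,0,0,0.5],[0,0,-0.3375,0,0,0,0.5],[0,0,-0.3375,0,0,0,0.5],[0,0,-0.3375,0,0,0,0.5],[0,0,-0.3375,0,0,0,0.5],[0,0,-0.3375,0,0,0,0.5],[0,0,0,0,0,0,0.5],[0,0,0,0,0,0,0.5]]' 20
python3 -m jog '[[0,0,0,0,0,0,0],[0,0,0,0,0,0,0],[0,0,0,0,0,0,0],[0,0,0,0,0,0,0],[0,0,0,0,0,0,0],[0,0,0,0,0,0,0],[0,0,0,0,0,0,0],[0,0,0,0,0,0,0],[0,0,0,0,0,0,0],[0,0,0,0,0,0,0]]' 20
```

```text
t: 3.7
position: [0.4789, 0.0909, 0.0824]
orientation: [-0.0, 0.225, 0.974, -0.001]
ft_force: [-0.1, 0.7, 0.8]
grip_width: 0.0436
grip_force: 0.0
t: 4.53
position: [0.4804, 0.0932, 0.0831]
orientation: [0.001, 0.225, 0.974, 0.002]
ft_force: [0.4, 7.9, -1.1]
grip_width: 0.0117
grip_force: 20.0
```

```bash
python3 -m jog '[[0,0,0,0,0,0.7,0],[0,0,0,0,0,0.7,0],[0,0,0,0,0,0.7,0],[0,0,0,0,0,0.7,0],[0,0,0,0,0,0.7,0],[0,0,0,0,0,0.7,0],[0,0,0,0,0,0.7,0],[0,0,0,0,0,0.7,0],[0,0,0,0,0,0.7,0],[0,0,0,0,0,0.7,0]]' 20
python3 - <<'E'
from h import *
im=wrist();f=im["frame"]
A=proj(im,[.4785,.093,.065]);print(A)
x,y=int(A[0]),int(A[1]);x0,y0=max(x-60,0),max(y-60,0);print(x0,y0)
cv2.imwrite("pics/w2.png",cv2.resize(f[y0:y0+100,x0:x0+120],None,fx=6,fy=6,interpolation=cv2.INTER_CUBIC))
E
```

```text
t: 5.37
position: [0.4805, 0.094, 0.0831]
orientation: [0.002, -0.141, 0.99, 0.002]
ft_force: [-1.4, 12.9, -1.8]
grip_width: 0.0116
grip_force: 20.0
[256.95460953 224.12814579]
196 164
```

View pics/w2.png

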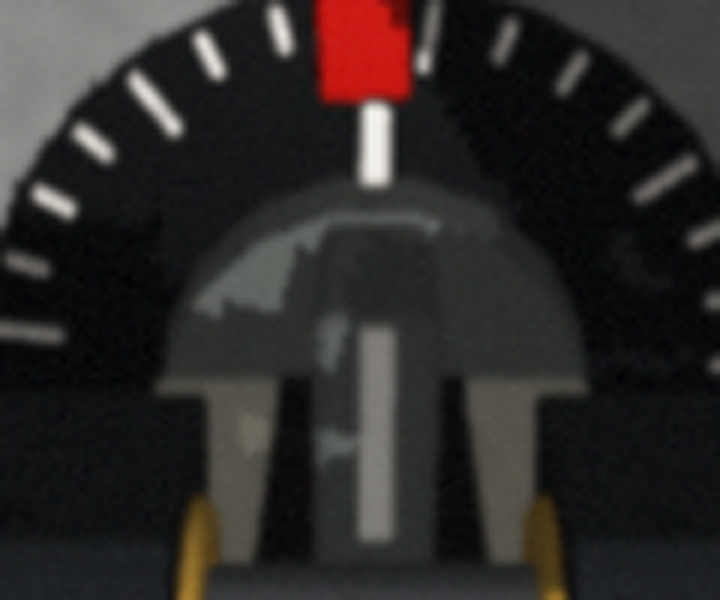

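The wrist crop shows the flag centred at x≈365 and the pointer at x≈376. That's about 1.2 mm (2°) short, so I'll trim it and relieve the side force.

```bash
python3 -m jog '[[0.01,0.03,0,0,0,0.1,0],[0.01,0.03,0,0,0,0.1,0],[0,0.01,0,0,0,0.13,0],[0,0,0,0,0,0,0],[0,0,0,0,0,0,0],[0,0,0,0,0,0,0],[0,0,0,0,0,0,0],[0,0,0,0,0,0,0],[0,0,0,0,0,0,0],[0,0,0,0,0,0,0]]' 20
python3 - <<'E'
from h import *
im=wrist();f=im["frame"]
cv2.imwrite("pics/w3.png",cv2.resize(f[164:264,196:316],None,fx=6,fy=6,interpolation=cv2.INTER_CUBIC))
r=f[164:186,230:290].astype(int)
m=(r[...,2]>120)&(r[...,1]<80);ys,xs=np.nonzero(m);print("flag",ys.max(),[xs[ys==k].mean() for k in range(8,ys.max()+1)])
w=(r.min(2)>120);w[:ys.max()+2]=0;Y,X=np.nonzero(w);print("ptr",[(k,X[Y==k].mean()) for k in set(Y)])
E
```

```text
t: 6.25
position: [0.4805, 0.0943, 0.083]
orientation: [0.001, -0.156, 0.988, 0.0]
ft_force: [-0.7, 1.9, 6.5]
grip_width: 0.0118
grip_force: 20.0
flag 16 [np.float64(28.0), np.float64(28.0), np.float64(28.0), np.float64(28.0), np.float64(28.0), np.float64(28.0), np.float64(28.0), np.float64(28.0), np.float64(29.5)]
ptr [(np.int64(18), np.float64(27.5)), (np.int64(19), np.float64(27.5)), (np.int64(20), np.float64(27.5)), (np.int64(21), np.float64(27.5))]
```

Aligned to within about 0.3 mm. Now I'll release the dial and lift.

```bash
python3 -m jog '[[0,0,0,0,0,0,0.2],[0,0,0,0,0,0,0.4],[0,0,0,0,0,0,0.5],[0,0,0,0,0,0,0.5],[0,0,0.2,0,0,0,0.5],[0,0,0.5,0,0,0,0.5],[0,0,0.6,0,0,0,0.5],[0,0,0.6,0,0,0,0.5],[0,0,0.6,0,0,0,0.5],[0,0,0.5,0,0,0,0.5]]' 20
python3 - <<'E'
from h import *
im=wrist();f=im["frame"];A=proj(im,[.48,.094,.065]);x,y=A.astype(int);print(A)
cv2.imwrite("pics/w4.png",cv2.resize(f[y-60:y+40,x-60:x+60],None,fx=6,fy=6,interpolation=cv2.INTER_CUBIC))
E
```

```text
t: 7.13
position: [0.48, 0.0939, 0.2049]
orientation: [0.001, -0.157, 0.988, 0.0]
ft_force: [0.3, 0.3, -0.4]
grip_width: 0.0438
grip_force: 0.0
[257.67518641 184.48419125]
```

View pics/w4.png

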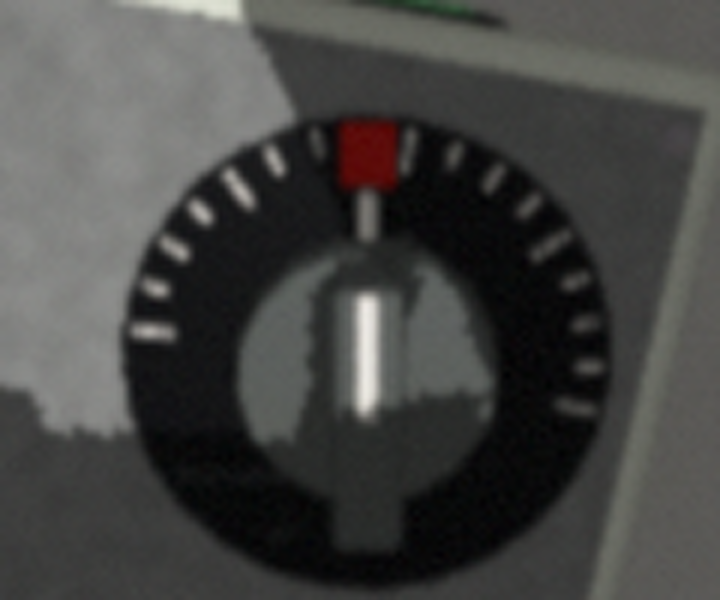

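The dial stayed put: the pointer at (367,215) meets the middle of the flag at (368,155). Next is the post.

```bash
python3 -m jog '[[-0.04,-0.522,0,0,0,-0.21,0.5],[-0.04,-0.522,0,0,0,-0.21,0.5],[-0.04,-0.522,0,0,0,-0.21,0.5],[-0.04,-0.522,0,0,0,-0.21,0.5],[-0.04,-0.522,0,0,0,-0.21,0.5],[-0.04,-0.522,0,0,0,-0.21,0.5],[-0.04,-0.522,0,0,0,-0.21,0.5],[-0.04,-0.522,0,0,0,-0.21,0.5],[0,0,0,0,0,0,0.5],[0,0,0,0,0,0,0.5]]' 20
python3 - <<'E'
from h import *
im=wrist();f=im["frame"].copy()
print(ctrl.read_state()["position"],[(r["position"],r["p"],atz(im,r["position"],.142)) for r in ctrl.recognise(im,"post_top")])
p=proj(im,[.467,-.073,.142]);q=proj(im,[.467,-.073,.08]);print(p,q)
for v in(p,q):cv2.circle(f,tuple(int(a) for a in v),3,(0,255,0),1)
cv2.imwrite("pics/w5.png",f)
E
```

```text
t: 8.02
position: [0.4668, -0.0739, 0.2028]
orientation: [-0.0, -0.068, 0.998, 0.0]
ft_force: [-0.2, 0.8, 0.0]
grip_width: 0.044
grip_force: 0.0
[ 0.4669921  -0.07333211  0.20278405] [([400.5, 215.8], 0.75, array([0.45761581, 0.04973324, 0.142     ])), ([260.5, 226.6], 0.73, array([ 0.48408909, -0.06879048,  0.142     ]))]
[258.41398007 207.68677665] [258.22180213 188.80529457]
```

View pics/w5.png

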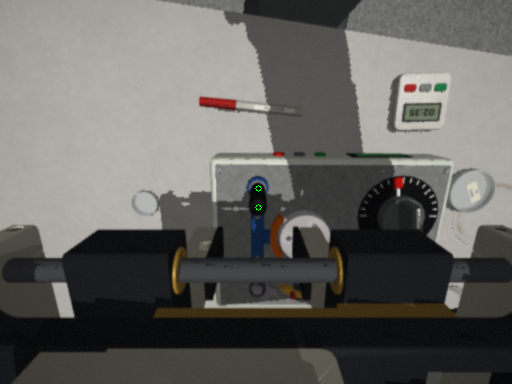

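The overlay sits on the post (258,207 at the top, 258,189 at the foot). I'll descend and grip it.

```bash
python3 -m jog '[[0,0,-0.328,0,0,0,0.5],[0,0,-0.328,0,0,0,0.5],[0,0,-0.328,0,0,0,0.5],[0,0,-0.328,0,0,0,0.5],[0,0,-0.328,0,0,0,0.5],[0,0,-0.328,0,0,0,0.5],[0,0,-0.328,0,0,0,0.5],[0,0,-0.328,0,0,0,0.5],[0,0,0,0,0,0,0.5],[0,0,0,0,0,0,0.5]]' 25
python3 -m jog '[[0,0,0,0,0,0,0],[0,0,0,0,0,0,0],[0,0,0,0,0,0,0],[0,0,0,0,0,0,0],[0,0,0,0,0,0,0],[0,0,0,0,0,0,0],[0,0,0,0,0,0,0],[0,0,0,0,0,0,0],[0,0,0,0,0,0,0],[0,0,0,0,0,0,0]]' 25
python3 - <<'E'
import numpy as np
P=np.array([.586,-.0575]);c=np.array([.4668,-.0737])
# arc in 20 rows up to 0.80 rad from start point about the pivot
th=np.arange(0,.81,.08)
for d in th:
    R=np.array([[np.cos(d),-np.sin(d)],[np.sin(d),np.cos(d)]]);p=P+R@(c-P);print(round(d,2),p.round(4))
pts=[P+np.array([[np.cos(d),-np.sin(d)],[np.sin(d),np.cos(d)]])@(c-P) for d in np.arange(0,.82,.04)]
print((np.diff(pts,axis=0)/.04).round(3).tolist(), np.degrees(.04)/6)
E
```

```text
t: 8.95
position: [0.4669, -0.0725, 0.0974]
orientation: [-0.001, -0.07, 0.998, -0.0]
ft_force: [-0.2, 0.2, 1.1]
grip_width: 0.0438
grip_force: 0.0
t: 9.78
position: [0.4674, -0.0736, 0.098]
orientation: [0.0, -0.069, 0.998, -0.0]
ft_force: [0.6, -4.5, 2.9]
grip_width: 0.0155
grip_force: 25.0
0.0 [ 0.4668 -0.0737]
0.08 [ 0.4685 -0.0832]
0.16 [ 0.4709 -0.0925]
0.24 [ 0.4741 -0.1016]
0.32 [ 0.4779 -0.1104]
0.4 [ 0.4825 -0.1188]
0.48 [ 0.4878 -0.1269]
0.56 [ 0.4936 -0.1345]
0.64 [ 0.5001 -0.1417]
0.72 [ 0.5071 -0.1483]
0.8 [ 0.5146 -0.1543]
[[0.019, -0.119], [0.023, -0.118], [0.028, -0.117], [0.033, -0.116], [0.037, -0.114], [0.042, -0.113], [0.046, -0.111], [0.051, -0.109], [0.055, -0.107], [0.059, -0.105], [0.063, -0.102], [0.067, -0.1], [0.071, -0.097], [0.075, -0.094], [0.079, -0.091], [0.082, -0.088], [0.086, -0.084], [0.089, -0.081], [0.092, -0.077], [0.095, -0.073]] 0.38197186342054884
```

```bash
python3 -m jog '[[0.019,-0.119,0,0,0,0.382,0],[0.023,-0.118,0,0,0,0.382,0],[0.028,-0.117,0,0,0,0.382,0],[0.033,-0.116,0,0,0,0.382,0],[0.037,-0.114,0,0,0,0.382,0],[0.042,-0.113,0,0,0,0.382,0],[0.046,-0.111,0,0,0,0.382,0],[0.051,-0.109,0,0,0,0.382,0],[0.055,-0.107,0,0,0,0.382,0],[0.059,-0.105,0,0,0,0.382,0]]' 25
```

```text
t: 10.62
position: [0.4823, -0.1179, 0.098]
orientation: [-0.0, -0.267, 0.964, 0.0]
ft_force: [-4.1, 3.1, 6.0]
grip_width: 0.0152
grip_force: 25.0
```

```bash
python3 -m jog '[[0.063,-0.102,0,0,0,0.382,0],[0.067,-0.1,0,0,0,0.382,0],[0.071,-0.097,0,0,0,0.382,0],[0.075,-0.094,0,0,0,0.382,0],[0.079,-0.091,0,0,0,0.382,0],[0.082,-0.088,0,0,0,0.382,0],[0.086,-0.084,0,0,0,0.382,0],[0.089,-0.081,0,0,0,0.382,0],[0.092,-0.077,0,0,0,0.382,0],[0.095,-0.073,0,0,0,0.382,0]]' 25
```

```text
t: 11.45
position: [0.5137, -0.1535, 0.0979]
orientation: [-0.001, -0.453, 0.892, 0.001]
ft_force: [-6.0, 3.6, 8.7]
grip_width: 0.0156
grip_force: 25.0
```

The tangential force is about 7 N, which is the spring alone. I'll press gently on to the stop.

```bash
python3 -m jog '[[0.02,-0.015,0,0,0,0.07,0],[0.02,-0.015,0,0,0,0.07,0],[0,0,0,0,0,0,0],[0,0,0,0,0,0,0],[0,0,0,0,0,0,0],[0,0,0,0,0,0,0],[0,0,0,0,0,0,0],[0,0,0,0,0,0,0],[0,0,0,0,0,0,0],[0,0,0,0,0,0,0]]' 25
```

```text
t: 12.28
position: [0.5144, -0.154, 0.0978]
orientation: [-0.001, -0.458, 0.889, 0.001]
ft_force: [-8.8, 6.2, 11.7]
grip_width: 0.0153
grip_force: 25.0
```

```bash
python3 -m jog '[[0.02,-0.015,0.005,0,0,0,0],[0.02,-0.015,0.005,0,0,0,0],[0,0,0,0,0,0,0],[0,0,0,0,0,0,0],[0,0,0,0,0,0,0],[0,0,0,0,0,0,0],[0,0,0,0,0,0,0],[0,0,0,0,0,0,0],[0,0,0,0,0,0,0],[0,0,0,0,0,0,0]]' 25
python3 - <<'E'
from h import *
im=ctrl.get_image("top");f=im["frame"]
cv2.imwrite("pics/c2.png",cv2.resize(f[140:240,175:305],None,fx=6,fy=6,interpolation=cv2.INTER_CUBIC))
E
```

```text
t: 13.12
position: [0.5147, -0.1543, 0.0978]
orientation: [-0.002, -0.458, 0.889, 0.002]
ft_force: [-12.8, 12.5, 13.5]
grip_width: 0.0154
grip_force: 25.0
```

View pics/c2.png

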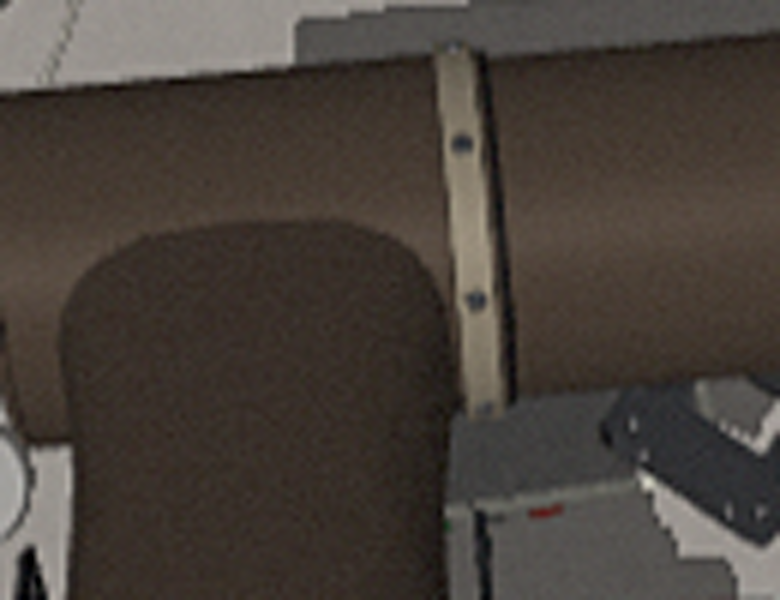

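The top view is blocked by the robot arm. The readings are enough: the last 2 mm of command moved the tool only 0.4 mm, the holding force rose to about 18 N, and the arm has swept about 0.8 rad. It is on the stop, so I'm handing in.

```bash
python3 -c "
from rig import ctrl
print(ctrl.finish_job())"
```

```text
the job is handed in; nothing more can be done
None
```

The job is handed in, but no verdict came back: the dial pointer was set to the red flag and released, and the pressure arm is gripped by its post and held against what force and angle readings show is the rubber stop (the camera view was blocked).

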